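Make up the change-over kit for the mould filler

ROBOT

A 6-joint arm with a two-finger parallel gripper is mounted at the origin on a cart in front of the work surface, level with it; the furniture and walls round the work are solid. World frame = base frame: x ahead of the robot, y to its left, z up, the work surface at z = 0. Lengths are in m, angles in degrees, forces in N, time in s.
With the tool pointing down it reaches from about 0.4 to 0.825 m from the base axis. Payload 7 kg.
Tool frame: the origin (TCP) lies on the centre line of the jaws, within the pads' length; the fingertips stand 14 mm ahead of it and the grasp point (between the pads) lies 5 mm behind it; z points along the fingers, y is the line along which they close (so a half turn about z gives the same grasp; the last joint's range is limited). The gripper opens to 88 mm and grips with 3 to 60 N. Pads are 19 mm wide; open, the fingers measure 130 mm over their backs; the gripper's body (78 mm by 193 mm) begins 47 mm behind the grasp point.
Start: joints at [80.048, 20.546, 0.682, 0, -70.136, -16.507], TCP at [0.301, 0.604, 0.22] pointing down, gripper open.
Joint ranges: [-176.03, 176.03], [-82.01, 121.73], [-58.28, 71.71], [-173.87, 95.51], [-174.79, -0.11], [-173.66, 173.66]. Speed limits (degrees/s): [136.94, 136.94, 172.46, 180, 180, 180].

INTERFACE

Orientations are given as [roll, pitch, yaw] about the fixed x, y, z axes, in that order (R = Rz(yaw) Ry(pitch) Rx(roll)).
In Python, from plant import r gives the robot as it stands.
- The arm moves only by the tool send_rows, never from a script. Its argument "steps" is a list of rows, each an object with "dp": the shift along the tool's x, y, z in mm, a list of three; "roll": the turn about the tool's z in rad; "jaw": the opening in per cent of the stroke, from 0 (shut) to 100 (fully open). In form: [{"dp": [tx, ty, tz], "roll": roll, "jaw": jaw}, ...]. A call has 1 to 5 rows; each row is the pose to reach, as a shift and turn from the pose commanded when the call began, along the tool's axes at that moment; what a row does not reach only later rows make up. A row lasts 1/8 s, in which the tool goes at most 62.5 mm and 10.7 degrees, less where a joint would pass 70% of its speed; a pose out of reach is approached as far as the arm can. A call with a gripper value outside its range is refused whole. The fingers move at their own pace and stop on an object; "newtons" is the grip in N (left out, the last holds). Time passes only in rows, so rows that repeat a pose let the fingers close. It gives the time, the measured TCP pose, the force, the opening and the grip force at its end, in the units of the state.
- r.get_state(): the state, without advancing time (a new reading comes with each control period).
- r.capture(name): name is "scene" or "top" or "wrist"; returns a dict with "image" (384x512x3 uint8, blue, green, red), "K" (3x3 intrinsics, pixels), "dist" ([k1, k2, p1, p2, k3] as OpenCV has them; the pictures are not rectified), "rvec" (rotation vector, rad) and "tvec" (3), from world to camera coordinates, as OpenCV has them. Camera axes: x right, y down, z forward; pixel columns grow to the right and rows downward; lengths in m; the calibration is good to about 2 mm. A picture is of the moment at which its call begins. There is no depth.
- r.close_job(): hands the job in; it is judged then, once.
The state is a dict: "time_s": time; "joints": joint angles; "qd": joint speeds; "joint_torque": joint torques, N m; "tcp_pos": TCP position; "eef_rot": TCP orientation; "contact_force": force on the tool from outside, world axes, zero at the start; "moment": the same for the moment, N m; "gripper_width": finger opening in m; "gripper_force": force on a finger pad.
Only numpy, scipy, OpenCV 4.12 (cv2) and the standard library are available. Lean on these libraries where they do the work, as an engineer would, in place of code of your own. Each camera call takes 0.05 s, during which the arm holds its last target. There are 200 camera calls.

TASK

Make up the change-over kit: stand the glass beaker on the blue pad of the grey tray, the label roll on the yellow pad, the brass nozzle on the green pad and the brass spacer on the red pad, each upright and centred on its pad, the spacer lengthwise along the red pad. The steel nozzle and the steel spacer do not belong to the kit: leave them where they stand.

Things in the scene. Friction and masses are not known exactly. Their poses are not given: they have to be found in the camera images.
- glass_beaker_mid (a point): Clear glass beaker standing upright, open at the top, 53 mm wide at the rim, 48 mm at the foot, 66 mm high, 75 g. The point is its centre, half-way up (33 mm above its foot). Its z axis points up as it stands.
- label_reel_mid (a point): Roll of labels, a tan paper ring lying flat: 64 mm outer diameter, 30 mm high, 60 g; nothing fits into its bore, grip it round the outside. The point is its centre, half-way up (15 mm above its underside). Its z axis points up as it stands.
- nozzle_brass_mid (a point): Brass (yellow metal) nozzle standing upright on its hexagonal foot: 33 mm high, the hexagon 14 mm across flats (along its x axis) and 16 mm across corners (along y), narrowing to a thin tube at the top; 24 g. Belongs to the kit. The point is its centre, half-way up (16.5 mm above its foot). Its z axis points up as it stands.
- spacer_brass_mid (a point): Brass (yellow metal) spacer block with a small dark hole in its top: 25 mm (along its x axis) by 40 mm (y) by 20 mm high, 120 g. Belongs to the kit. The point is its centre, half-way up (10 mm above its underside). Its z axis points up as it stands.
- nozzle_steel_mid (a point): Steel (grey metal) nozzle of the same shape and size as the brass one. Does not belong to the kit. The point is its centre, half-way up (16.5 mm).
- spacer_steel_mid (a point): Steel (grey metal) spacer block of the same shape and size as the brass one. Does not belong to the kit. The point is its centre, half-way up (10 mm).
- pad_beaker_top (a point): Blue round pad, 72 mm in diameter, 10 mm high, fixed on the floor of the grey tray. The tray is 236 mm square with a rim 14 mm high, level with the pads' tops, and is fixed to the table; the four pads stand in a square at 108 mm from centre to centre, and which pad is at which corner changes. The point is the centre of the pad's top face, 14 mm above the table; z up.
- pad_roll_top (a point): Yellow round pad, 84 mm in diameter, 10 mm high, on the tray's floor. The point is the centre of its top face; z up.
- pad_nozzle_top (a point): Green round pad, 40 mm in diameter, 10 mm high, on the tray's floor. The point is the centre of its top face; z up.
- pad_spacer_top (a point): Red rectangular pad, 45 mm (along its x axis) by 62 mm (along y), 10 mm high, on the tray's floor. The point is the centre of its top face; z up. Its y axis is the long side, along which the spacer's long side (y) shall lie, either way round.
Not all that is in view belongs to the job. Several things look just like the part that bears label_reel_mid: the one meant starts nearest to the robot's base.

How it is judged:
By the outcome, as a careful person would: the job done as asked, in the order asked, and still so for the second after the job is handed in, with the robot touching nothing.
It also fails if it takes over 110 s, if anything falls off the work surface, if the arm or the gripper's body presses on something with over 40 N, if the wrist force passes 120 N, or if a joint passes its speed limit or range.

## Working session

There is one attempt and no reset: what is moved stays moved. The work goes in short steps, Python scripts to look and compute and a tool call to move; the robot and the scene stay as the last step left them, time stands still between calls to the robot, and variables do not carry over. Pictures are saved under pics/ and viewed, at most 14 in all, crops included, and the job is handed in when it is done.

Besides the shell and the picture viewer there is one more tool, called after ">>>" as name(argument=value, ...) on one line, values as JSON. send_rows: Moves the arm, as the interface text tells. Its arguments: {"type":"object","properties":{"steps":{"type":"array","items":{"type":"object","properties":{"dp":{"type":"array","items":{"type":"number"}},"roll":{"type":"number"},"jaw":{"type":"number"}}}},"newtons":{"type":"number"}},"required":["steps"]}

```bash
ls; mkdir -p pics; cat > h.py <<'E'
import numpy as np,cv2
from plant import r
def cap(n,save=None):
    c=r.capture(n); c['image']=np.array(c['image'],np.uint8)
    for k in('K','dist','rvec','tvec'): c[k]=np.array(c[k],float)
    if save: cv2.imwrite('pics/'+save,c['image'])
    return c
def ray(c,uv,z):
    uv=np.array(uv,float).reshape(-1,1,2)
    n=cv2.undistortPoints(uv,c['K'],c['dist']).reshape(-1,2)
    R=cv2.Rodrigues(c['rvec'])[0]; o=-R.T@c['tvec'].reshape(3)
    d=np.c_[n,np.ones(len(n))]@R
    return o+d*((z-o[2])/d[:,2])[:,None]
def proj(c,p): return cv2.projectPoints(np.array(p,float).reshape(-1,1,3),c['rvec'],c['tvec'],c['K'],c['dist'])[0].reshape(-1,2)
def campos(c):
    R=cv2.Rodrigues(c['rvec'])[0]; return -R.T@c['tvec'].reshape(3)
E
python3 - <<'E'
from h import *
t=cap('top','top0.png');s=cap('scene','scene0.png')
print(campos(t),campos(s),r.get_state())
E
```

```text
pics
[ 0.42626886 -0.1295005   1.04616021] [-0.34237493 -0.74647159  0.59135301] {'time_s': 0.1, 'joints': array([ 8.00465634e+01,  2.05884886e+01,  6.39368150e-01, -1.81438076e-02,
       -7.01379487e+01, -1.65074843e+01]), 'qd': array([-0.06715946, -0.0673981 ,  0.10165032,  0.1373839 , -0.0417005 ,
        0.01689743]), 'joint_torque': array([-9.88201173e-04, -5.84162164e+01,  2.93753511e+01,  7.01552242e+00,
        1.02167315e-02, -5.21937795e-05]), 'tcp_pos': array([0.30058659, 0.60386547, 0.21940468]), 'eef_rot': array([ 1.79911673e+02, -8.38800977e-03, -2.64670919e+01]), 'contact_force': array([0.00730352, 0.37758314, 0.09830013]), 'moment': array([ 0.00050657, -0.05813829,  0.0121516 ]), 'gripper_force': 0.0, 'gripper_width': 0.08764275945773412}
```

View pics/top0.png

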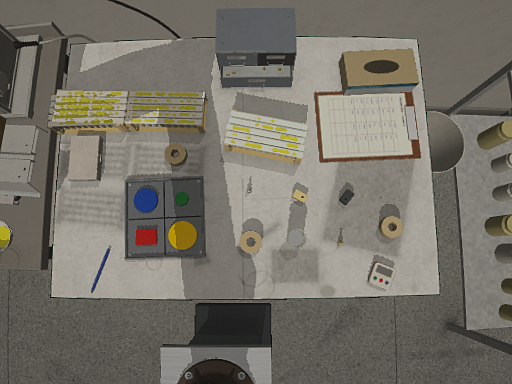

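View pics/scene0.png

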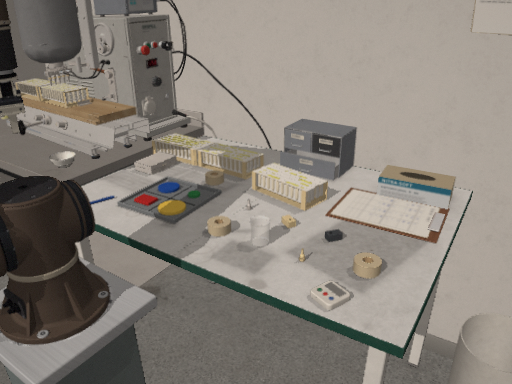

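The top view shows rolls at (250,241), (176,154) and (391,227); nozzles at (249,186) and (340,237); spacers at (300,194) and (346,194); and the beaker at about (296,238). The tray is at (165,218): blue (146,199), green (181,199), red (146,237), yellow (182,236). Next I'll measure these and take a close crop to check the choices.

```bash
python3 - <<'E'
from h import *
t=cap('top');s=cap('scene')
cv2.imwrite('pics/top1.png',cv2.resize(t['image'][170:270,225:415],None,fx=4.2,fy=4.2,interpolation=cv2.INTER_CUBIC))
P=dict(rollA=(250,241,.03),rollB=(176,154,.03),rollC=(391,227,.03),nzS=(249,186,.016),nzB=(340,237,.016),spB=(300,194,.02),spS=(346,194,.02),beak=(296,238,.05))
for k,v in P.items(): print(k,ray(t,v[:2],v[2])[0].round(4), np.hypot(*ray(t,v[:2],v[2])[0][:2]).round(3))
hsv=cv2.cvtColor(t['image'],cv2.COLOR_BGR2HSV)
roi=np.zeros(hsv.shape[:2],np.uint8);roi[180:255,127:203]=255
for k,lo,hi in(('blue',(105,120,40),(125,255,255)),('green',(50,100,30),(85,255,255)),('yellow',(15,130,60),(32,255,255)),('red',(0,150,60),(8,255,255))):
    m=cv2.inRange(hsv,lo,hi)&roi
    c=max(cv2.findContours(m,0,1)[0],key=cv2.contourArea)
    w=ray(t,c.reshape(-1,2),.014)[:,:2]
    print(k,cv2.contourArea(c),(w.max(0)/2+w.min(0)/2).round(4),cv2.minAreaRect((w*1000).astype(np.float32)))
print(proj(t,[[.301,.604,.22],[0,0,0]]))
E
```

```text
rollA [ 0.4479 -0.1034  0.03  ] 0.46
rollB [0.7036 0.1123 0.03  ] 0.713
rollC [ 0.4814 -0.5085  0.03  ] 0.7
nzS [ 0.6078 -0.1015  0.016 ] 0.616
nzB [ 0.456  -0.3619  0.016 ] 0.582
spB [ 0.5818 -0.2493  0.02  ] 0.633
spS [ 0.5802 -0.3839  0.02  ] 0.696
beak [ 0.4541 -0.2314  0.05  ] 0.51
blue 424.5 [0.5705 0.204 ] ((570.490966796875, 203.88494873046875), (71.10208892822266, 69.47791290283203), 64.73594665527344)
green 120.0 [0.5751 0.098 ] ((575.076416015625, 97.94969940185547), (35.85556411743164, 35.487545013427734), 89.37792205810547)
yellow 628.0 [0.4673 0.0934] ((467.284423828125, 93.35489654541016), (81.95793914794922, 80.69276428222656), 89.73658752441406)
red 289.0 [0.4634 0.1992] ((463.3741149902344, 199.2153778076172), (60.48887252807617, 43.488372802734375), 89.87370300292969)
[[-35.75983104 297.95896105]
 [215.28889719 399.51200642]]
```

View pics/top1.png

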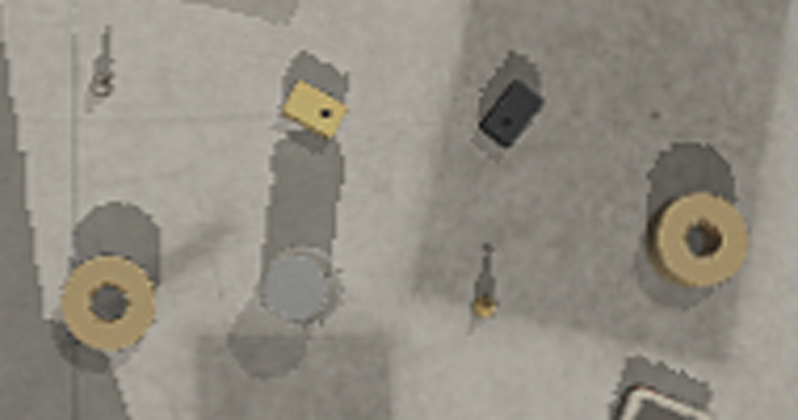

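Brass and steel are clearly distinguishable in the crop:
- Roll: the nearest to the base is at (250,241), r = 0.46 m.
- Brass spacer: (300,195). The dark one at (346,194) is steel.
- Brass nozzle: (340,241). The grey one at (249,189) is steel.
- Beaker: (296,238).

I'll follow the order asked: beaker, roll, nozzle, spacer.

```bash
cat >> h.py <<'E'
def go(x,y,z,yaw,frm=None):
    """print shift (mm) in tool axes and roll (rad) to reach pose"""
    s=r.get_state(); p=np.array(s['tcp_pos']); w=np.radians(s['eef_rot'][2])
    if frm is not None: p=np.array(frm[:3]); w=np.radians(frm[3])
    d=(np.array([x,y,z])-p)*1000
    a=[d[0]*np.cos(w)+d[1]*np.sin(w), d[0]*np.sin(w)-d[1]*np.cos(w), -d[2]]
    dw=(yaw-np.degrees(w)+180)%360-180
    print('dp',np.round(a,1),'roll',round(-np.radians(dw),4),'n',max(np.linalg.norm(a)/62.5,abs(dw)/10.7).round(1))
E
python3 - <<'E'
from h import *
go(.46,.36,.25,-10)
go(.46,.1,.25,0,(.46,.36,.25,-10)); go(.46,-.17,.25,0,(.46,.1,.25,0))
E
```

```text
dp [251.4 147.5 -30.3] roll -0.2873 n 4.7
dp [ 45.1 256.1  -0. ] roll -0.1745 n 4.2
dp [  0. 270.  -0.] roll -0.0 n 4.3
```

>>> send_rows(steps=[{"dp": [251.4, 147.5, -30.3], "roll": -0.2873, "jaw": 100}, {"dp": [251.4, 147.5, -30.3], "roll": -0.2873, "jaw": 100}, {"dp": [251.4, 147.5, -30.3], "roll": -0.2873, "jaw": 100}, {"dp": [251.4, 147.5, -30.3], "roll": -0.2873, "jaw": 100}, {"dp": [251.4, 147.5, -30.3], "roll": -0.2873, "jaw": 100}])

```text
time_s: 0.82
tcp_pos: [0.4611, 0.3579, 0.2511]
eef_rot: [-180.0, -0.0, -10.1]
contact_force: [0.5, 1.3, -0.7]
gripper_width: 0.0876
gripper_force: 0.0
```

>>> send_rows(steps=[{"dp": [45, 256, 0], "roll": -0.1745, "jaw": 100}, {"dp": [45, 256, 0], "roll": -0.1745, "jaw": 100}, {"dp": [45, 256, 0], "roll": -0.1745, "jaw": 100}, {"dp": [45, 256, 0], "roll": -0.1745, "jaw": 100}, {"dp": [45, 256, 0], "roll": -0.1745, "jaw": 100}])

```text
time_s: 1.45
tcp_pos: [0.4593, 0.0972, 0.2509]
eef_rot: [-180.0, -0.0, -0.2]
contact_force: [0.5, 0.4, 0.3]
gripper_width: 0.0873
gripper_force: 0.0
```

```bash
python3 - <<'E'
from h import *
w=cap('wrist','w0.png');s=r.get_state()
print(s['time_s'],s['tcp_pos'],s['eef_rot'],s['joints'],campos(w))
go(.46,-.17,.25,0)
E
```

```text
1.5 [0.45960222 0.09782534 0.25091086] [-1.79980141e+02 -2.57522758e-02 -1.54472471e-01] [ 3.61054341e+01 -4.22606750e-01 -2.12889394e+01 -8.36754867e-04
 -6.91011568e+01  5.37403962e+01] [0.54159045 0.09674244 0.41496566]
dp [  1.1 267.8   0.9] roll -0.0027 n 4.3
```

View pics/w0.png

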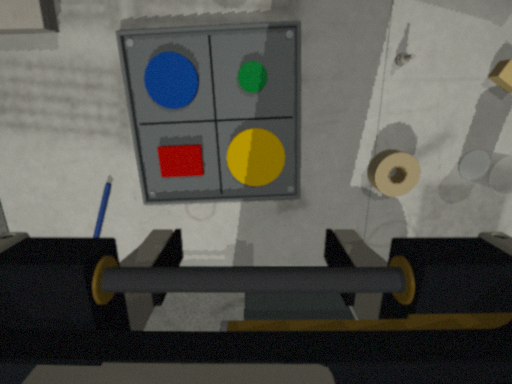

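The wrist view shows all four pads: blue (172,80), green (252,77), red (181,161), yellow (256,157). The roll is at (394,174) and the beaker at about (476,167). I'll measure the pads here.

```bash
cat >> h.py <<'E'
def blobs(c,lo,hi,z,amin=60,roi=None):
    hsv=cv2.cvtColor(c['image'],cv2.COLOR_BGR2HSV); m=cv2.inRange(hsv,lo,hi)
    if roi: k=np.zeros_like(m);k[roi[1]:roi[3],roi[0]:roi[2]]=255;m&=k
    out=[]
    for q in cv2.findContours(m,cv2.RETR_EXTERNAL,1)[0]:
        if cv2.contourArea(q)<amin: continue
        w=ray(c,q.reshape(-1,2)+0.,z)[:,:2]*1000
        px=cv2.minAreaRect(q)[0]
        h=cv2.minAreaRect(w.astype(np.float32)); b=cv2.boxPoints(h)
        e=max(b[1]-b[0],b[2]-b[1],key=np.linalg.norm); 
        print('px',np.round(px),'ctr',np.round(h[0],1),'circ',np.round(cv2.minEnclosingCircle(w.astype(np.float32))[1]*2,1),'size',np.round(sorted(h[1]),1),'longdir',round(np.degrees(np.arctan2(e[1],e[0]))%180,1),'area',cv2.contourArea(q))
E
python3 - <<'E'
from h import *
w=cap('wrist')
R=(110,20,305,205)
for k,lo,hi in(('blue',(105,120,40),(125,255,255)),('green',(50,100,30),(85,255,255)),('yellow',(15,130,60),(32,255,255)),('red',(0,150,60),(8,255,255))):
    print(k); blobs(w,lo,hi,.014,roi=R)
print('roll');blobs(w,(10,40,110),(25,140,255),.03,roi=(360,130,440,220))
E
```

```text
blue
px [172.  80.] ctr [571.9 204.9] circ 71.9 size [69.3 70.7] longdir 89.4 area 2370.5
green
px [252.  76.] ctr [576.2  98. ] circ 39.6 size [38.  38.1] longdir 89.8 area 707.0
yellow
px [256. 157.] ctr [468.7  93.4] circ 84.3 size [82.8 82.8] longdir 43.9 area 2644.0
red
px [181. 161.] ctr [464.7 200.7] circ 73.2 size [45.  61.8] longdir 92.5 area 1254.5
roll
px [398. 174.] ctr [ 447.1 -104.5] circ 68.3 size [63.  64.6] longdir 159.8 area 1535.5
```

>>> send_rows(steps=[{"dp": [0, 268, 0], "roll": 0, "jaw": 100}, {"dp": [0, 268, 0], "roll": 0, "jaw": 100}, {"dp": [0, 268, 0], "roll": 0, "jaw": 100}, {"dp": [0, 268, 0], "roll": 0, "jaw": 100}, {"dp": [0, 268, 0], "roll": 0, "jaw": 100}])

```text
time_s: 2.17
tcp_pos: [0.4604, -0.1695, 0.2501]
eef_rot: [180.0, 0.0, -0.1]
contact_force: [0.0, -0.1, 0.9]
gripper_width: 0.0876
gripper_force: 0.0
```

```bash
python3 - <<'E'
from h import *
w=cap('wrist','w1.png');s=r.get_state()
print(s['time_s'],s['tcp_pos'],s['eef_rot'],campos(w))
print('roll+brass');blobs(w,(10,40,80),(32,255,255),.03,amin=25,roi=(0,0,512,235))
E
```

```text
2.225 [ 0.4604853  -0.16985047  0.25004931] [ 1.79973038e+02  6.53178948e-02 -9.19183013e-02] [ 0.54284291 -0.16979632  0.41410324]
roll+brass
px [386. 178.] ctr [ 444.  -355.2] circ 23.1 size [13.2 22.6] longdir 48.3 area 96.5
px [207. 175.] ctr [ 447.7 -105.7] circ 66.4 size [62.8 64.5] longdir 89.8 area 1602.5
px [ 69. 158.] ctr [472.3  83.4] circ 83.1 size [80.  80.3] longdir 80.6 area 2570.5
px [488. 148.] ctr [ 479.2 -492.7] circ 78.6 size [64.2 64.9] longdir 105.0 area 1346.0
px [313.  75.] ctr [ 577.3 -245.1] circ 45.5 size [28.  40.8] longdir 58.8 area 719.0
```

View pics/w1.png

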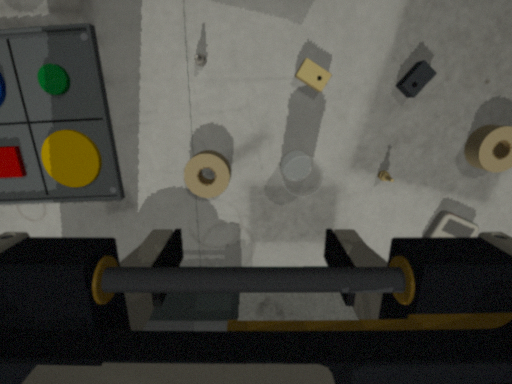

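Pads agree with the 108 mm square and the tray is turned about 2.4°. The beaker is faint at (298,170), so I need a crop of it.

```bash
python3 - <<'E'
from h import *
w=cap('wrist')
im=w['image'][130:215,250:410]; cv2.imwrite('pics/w2.png',cv2.resize(cv2.convertScaleAbs(im,alpha=1.3),None,fx=5,fy=5,interpolation=cv2.INTER_CUBIC))
print(proj(w,[[.454,-.23,0],[.454,-.23,.066]]), proj(w,[[w0,-.17,0] for w0 in(.54,)]))
E
```

```text
[[293.44426542 166.3273934 ]
 [300.56939038 177.37541178]] [[252.78359804 105.76967164]]
```

View pics/w2.png

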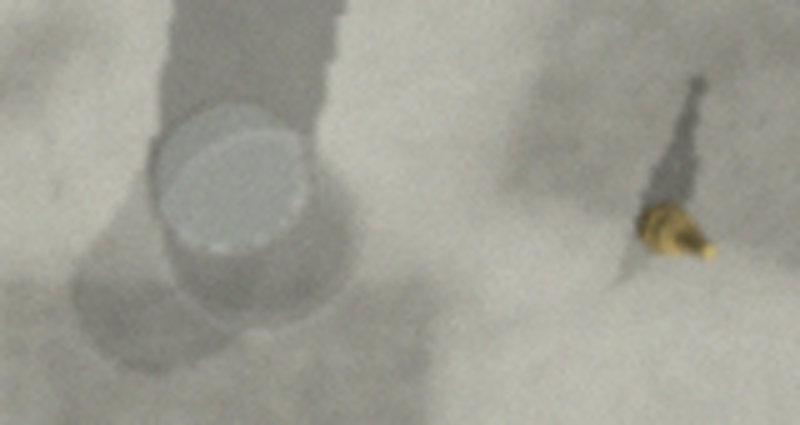

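The beaker's foot disc is centred at (296.2,165.7) and its rim at about (302,176.6). The brass nozzle's foot is at about (382,175.5).

```bash
python3 - <<'E'
from h import *
w=cap('wrist')
print(ray(w,[(296.2,165.7)],0),ray(w,[(302,176.6)],.066),'nz',ray(w,[(381.8,175.3)],.003),ray(w,[(391.5,180)],.033))
blobs(w,(10,40,80),(32,255,255),.02,amin=25,roi=(280,40,340,110))
b=(ray(w,[(296.2,165.7)],0)[0]+ray(w,[(302,176.6)],.066)[0])/2
print(b); go(b[0],b[1],.11,0)
E
```

```text
[[ 0.45498348 -0.23259364  0.        ]] [[ 0.45504241 -0.230328    0.066     ]] nz [[ 0.44092245 -0.36065018  0.003     ]] [[ 0.44164179 -0.36116724  0.033     ]]
px [313.  75.] ctr [ 578.2 -247. ] circ 47.8 size [28.9 42. ] longdir 58.8 area 721.0
[ 0.45501295 -0.23146082  0.033     ]
dp [ -5.4  63.9 140.1] roll -0.0011 n 2.5
```

>>> send_rows(newtons=12, steps=[{"dp": [-5.4, 62, 100], "roll": 0, "jaw": 100}, {"dp": [-5.4, 62, 140], "roll": 0, "jaw": 100}, {"dp": [-5.4, 62, 150], "roll": 0, "jaw": 100}, {"dp": [-5.4, 62, 190], "roll": 0, "jaw": 100}, {"dp": [-5.4, 62, 215], "roll": 0, "jaw": 100}])

```text
time_s: 2.95
tcp_pos: [0.4546, -0.228, 0.0336]
eef_rot: [-180.0, 0.1, 0.1]
contact_force: [0.3, 0.1, 0.2]
gripper_width: 0.0875
gripper_force: 0.0
```

>>> send_rows(newtons=12, steps=[{"dp": [0, 0, 0], "roll": 0, "jaw": 50}, {"dp": [0, 0, 0], "roll": 0, "jaw": 45}, {"dp": [0, 0, 0], "roll": 0, "jaw": 45}, {"dp": [0, 0, 0], "roll": 0, "jaw": 45}])

```text
time_s: 3.45
tcp_pos: [0.4553, -0.2297, 0.0366]
eef_rot: [180.0, -0.1, 0.0]
contact_force: [-0.0, 0.5, 0.4]
gripper_width: 0.0532
gripper_force: 0.2
```

>>> send_rows(newtons=12, steps=[{"dp": [0, 0, 0], "roll": 0, "jaw": 40}, {"dp": [0, 0, 0], "roll": 0, "jaw": 40}, {"dp": [0, 0, 0], "roll": 0, "jaw": 40}])

```text
time_s: 3.82
tcp_pos: [0.4554, -0.2299, 0.0364]
eef_rot: [180.0, -0.1, 0.0]
contact_force: [1.2, 1.0, 6.9]
gripper_width: 0.0524
gripper_force: 12.0
```

>>> send_rows(steps=[{"dp": [0, 0, -20], "roll": 0, "jaw": 40}, {"dp": [0, 0, -60], "roll": 0, "jaw": 40}, {"dp": [10, -40, -90], "roll": 0, "jaw": 40}, {"dp": [25, -95, -90], "roll": 0, "jaw": 40}, {"dp": [40, -150, -90], "roll": 0, "jaw": 40}])

```text
time_s: 4.45
tcp_pos: [0.4947, -0.0784, 0.1261]
eef_rot: [-180.0, -0.1, -0.1]
contact_force: [0.8, 0.3, -1.5]
gripper_width: 0.0522
gripper_force: 12.0
```

>>> send_rows(steps=[{"dp": [15, -55, 0], "roll": 0, "jaw": 40}, {"dp": [30, -110, 0], "roll": 0, "jaw": 40}, {"dp": [45, -165, 0], "roll": 0, "jaw": 40}, {"dp": [60, -215, 0], "roll": 0, "jaw": 40}, {"dp": [72, -265, 0], "roll": 0, "jaw": 40}])

```text
time_s: 5.08
tcp_pos: [0.5666, 0.1869, 0.1253]
eef_rot: [180.0, 0.0, -0.0]
contact_force: [0.8, -1.0, -1.7]
gripper_width: 0.0524
gripper_force: 12.0
```

```bash
python3 - <<'E'
from h import *
s=r.get_state();print(s['tcp_pos'],s['eef_rot'],s['contact_force'],s['gripper_width'],s['gripper_force'])
go(.572,.205,.0515,0)
E
```

```text
[0.56657386 0.1869052  0.12528177] [ 1.79989173e+02  3.13587348e-02 -5.01864742e-03] [ 0.77202669 -1.01187365 -1.67082909] 0.05239925299968242 11.99927784036845
dp [  5.4 -18.1  73.8] roll -0.0001 n 1.2
```

>>> send_rows(steps=[{"dp": [5.4, -18.1, 0], "roll": 0, "jaw": 40}, {"dp": [5.4, -18.1, 40], "roll": 0, "jaw": 40}, {"dp": [5.4, -18.1, 60], "roll": 0, "jaw": 40}, {"dp": [5.4, -18.1, 71], "roll": 0, "jaw": 40}, {"dp": [5.4, -18.1, 73.5], "roll": 0, "jaw": 40}])

```text
time_s: 5.7
tcp_pos: [0.5718, 0.2028, 0.0517]
eef_rot: [180.0, 0.0, -0.0]
contact_force: [-0.1, 0.1, -1.0]
gripper_width: 0.0525
gripper_force: 12.0
```

>>> send_rows(steps=[{"dp": [0, 0, 0.5], "roll": 0, "jaw": 40}, {"dp": [0, 0, 0.5], "roll": 0, "jaw": 40}])

```text
time_s: 5.95
tcp_pos: [0.5725, 0.2036, 0.0525]
eef_rot: [-180.0, -0.1, -0.0]
contact_force: [0.8, -0.6, 0.1]
gripper_width: 0.0526
gripper_force: 12.0
```

>>> send_rows(steps=[{"dp": [0, -1, 1.5], "roll": 0, "jaw": 40}, {"dp": [0, -1, 1.5], "roll": 0, "jaw": 40}])

```text
time_s: 6.2
tcp_pos: [0.5723, 0.2046, 0.0506]
eef_rot: [-180.0, -0.1, 0.0]
contact_force: [0.7, -0.7, 1.1]
gripper_width: 0.052
gripper_force: 12.0
```

Now release (opening slowly), rise, and go on towards the roll.

>>> send_rows(steps=[{"dp": [0, 0, 0], "roll": 0, "jaw": 70}, {"dp": [0, 0, 0], "roll": 0, "jaw": 85}, {"dp": [0, 0, 0], "roll": 0, "jaw": 100}, {"dp": [0, 0, 0], "roll": 0, "jaw": 100}, {"dp": [0, 0, 0], "roll": 0, "jaw": 100}])

```text
time_s: 6.82
tcp_pos: [0.5719, 0.2044, 0.05]
eef_rot: [180.0, 0.0, 0.0]
contact_force: [0.4, 0.5, -0.0]
gripper_width: 0.0873
gripper_force: 0.0
```

>>> send_rows(steps=[{"dp": [0, 0, -30], "roll": 0, "jaw": 100}, {"dp": [0, 0, -80], "roll": 0, "jaw": 100}, {"dp": [0, 0, -130], "roll": 0, "jaw": 100}, {"dp": [-35, 50, -160], "roll": 0, "jaw": 100}, {"dp": [-70, 80, -180], "roll": 0, "jaw": 100}])

```text
time_s: 7.45
tcp_pos: [0.5014, 0.1234, 0.2311]
eef_rot: [-180.0, -0.0, -0.0]
contact_force: [-0.3, -1.2, 0.3]
gripper_width: 0.0876
gripper_force: 0.0
```

```bash
python3 - <<'E'
from h import *
w=cap('wrist');s=r.get_state();print(s['tcp_pos'],s['eef_rot'],s['gripper_width'])
cv2.imwrite('pics/w3.png',cv2.resize(w['image'][:235,60:360],None,fx=2.6,fy=2.5))
print(proj(w,[[.572,.205,.014],[.572,.205,.08]]))
go(.447,-.105,.1,0)
E
```

```text
[0.49795963 0.12037809 0.23426673] [-1.79892126e+02 -1.41515616e-01 -6.19483719e-02] 0.08756968521985344
[[189.74155014 113.61942599]
 [176.66978459 115.61941132]]
dp [-50.7 225.4 134.3] roll -0.0011 n 4.3
```

View pics/w3.png

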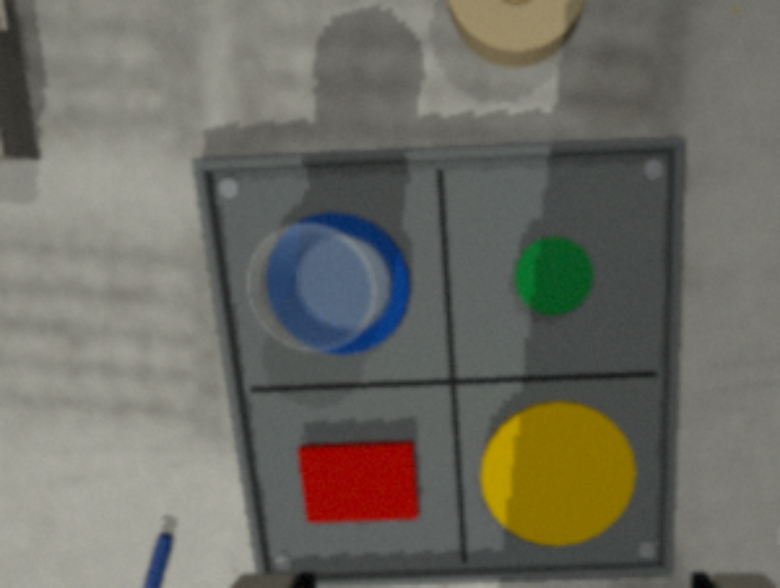

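The beaker's foot disc, at crop (338,285), is centred on the blue pad at (339,283). Roll next.

>>> send_rows(newtons=15, steps=[{"dp": [-12, 56, 20], "roll": 0, "jaw": 100}, {"dp": [-25, 112, 45], "roll": 0, "jaw": 100}, {"dp": [-37, 165, 75], "roll": 0, "jaw": 100}, {"dp": [-50, 220, 100], "roll": 0, "jaw": 100}, {"dp": [-52, 226, 134], "roll": 0, "jaw": 100}])

```text
time_s: 8.12
tcp_pos: [0.4492, -0.1042, 0.0958]
eef_rot: [-180.0, -0.1, -0.2]
contact_force: [0.1, 0.4, 0.0]
gripper_width: 0.0877
gripper_force: 0.0
```

```bash
python3 - <<'E'
from h import *
w=cap('wrist');s=r.get_state();print(s['tcp_pos'],s['eef_rot'],s['gripper_width'])
go(.4472,-.105,.02,0)
E
```

```text
[ 0.44643442 -0.10374506  0.09155555] [-179.98786786    0.29259008   -0.24637066] 0.08780903759845964
dp [ 0.8  1.3 71.6] roll -0.0043 n 1.1
```

>>> send_rows(newtons=15, steps=[{"dp": [0, 1, 40], "roll": 0, "jaw": 100}, {"dp": [0, 1, 60], "roll": 0, "jaw": 100}, {"dp": [0, 1, 70], "roll": 0, "jaw": 100}, {"dp": [0, 1, 70], "roll": 0, "jaw": 100}])

```text
time_s: 8.68
tcp_pos: [0.4501, -0.1023, 0.0261]
eef_rot: [180.0, 0.0, 0.0]
contact_force: [-0.2, 0.2, 0.7]
gripper_width: 0.0874
gripper_force: 0.0
```

>>> send_rows(newtons=15, steps=[{"dp": [0, 0, 0], "roll": 0, "jaw": 65}, {"dp": [0, 0, 0], "roll": 0, "jaw": 60}, {"dp": [0, 0, 0], "roll": 0, "jaw": 60}, {"dp": [0, 0, 0], "roll": 0, "jaw": 60}, {"dp": [0, 0, 0], "roll": 0, "jaw": 60}])

```text
time_s: 9.3
tcp_pos: [0.45, -0.1026, 0.0262]
eef_rot: [-180.0, -0.0, -0.0]
contact_force: [1.3, 0.3, -0.4]
gripper_width: 0.0528
gripper_force: 0.0
```

The fingers closed on nothing, so I'll look.

```bash
python3 - <<'E'
from h import *
w=cap('wrist','w4.png');t=cap('top');s=r.get_state();print(s['tcp_pos'],s['eef_rot'],s['gripper_width'])
cv2.imwrite('pics/t4.png',np.vstack([cv2.resize(w['image'],(400,300)),cv2.resize(t['image'][170:290,180:340],(400,300))]))
E
```

```text
[ 0.44996565 -0.10263212  0.02606914] [ 1.79999318e+02  5.37959703e-04 -1.73534874e-03] 0.052873294353877096
```

View pics/t4.png

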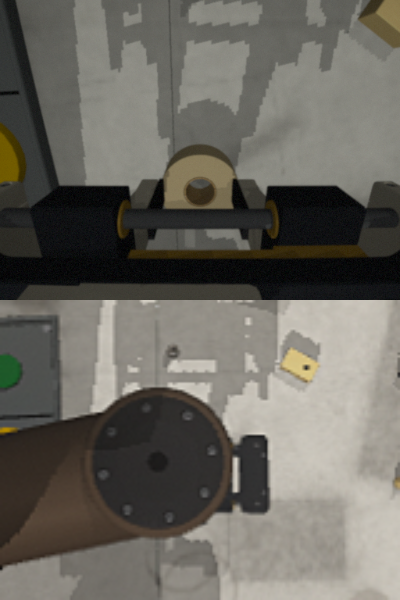

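```bash
python3 - <<'E'
from h import *
w=cap('wrist')
print(proj(w,[[.447,-.105,.03],[.4495,-.1026,.03],[.48,-.105,.03]]))
print(ray(w,[(257,245),(257,185)],.03)) # hole centre, top edge
blobs(w,(10,40,80),(32,255,255),.03,amin=100,roi=(190,170,330,320))
E
```

```text
[[256.56749351 246.48836228]
 [252.73320146 242.89940541]
 [256.74604157 196.42109905]]
[[ 0.44803839 -0.10526713  0.03      ]
 [ 0.48701342 -0.10512492  0.03      ]]
px [256. 232.] ctr [ 456.3 -104.6] circ 64.1 size [46.6 58.9] longdir 90.0 area 5371.5
```

```bash
python3 - <<'E'
from h import *
im=cv2.imread('pics/w4.png')[165:325,150:365]; cv2.imwrite('pics/w5.png',cv2.resize(cv2.convertScaleAbs(im,alpha=1.5),None,fx=3.6,fy=3.6,interpolation=cv2.INTER_CUBIC))
E
```

```text
(no output)
```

View pics/w5.png

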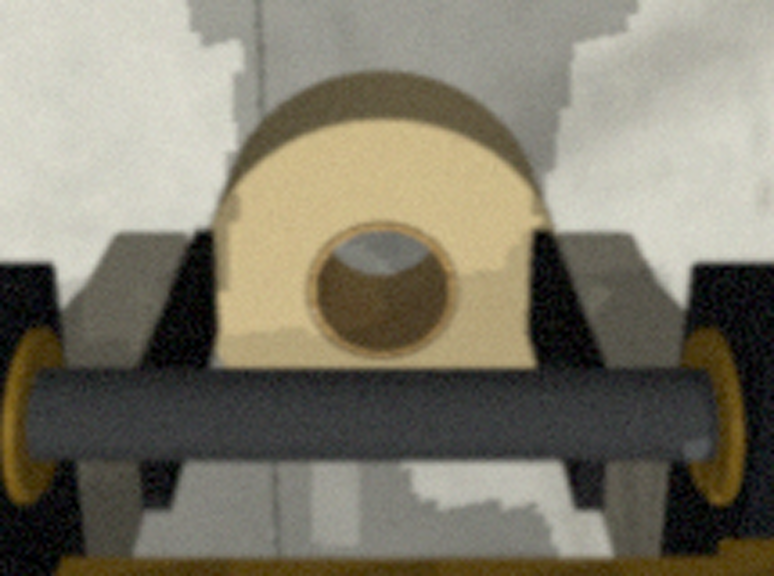

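The roll sits between the fingers, so I'll keep closing and watch the force.

>>> send_rows(newtons=15, steps=[{"dp": [0, 0, 0], "roll": 0, "jaw": 55}, {"dp": [0, 0, 0], "roll": 0, "jaw": 50}])

```text
time_s: 9.7
tcp_pos: [0.4499, -0.1026, 0.026]
eef_rot: [180.0, 0.0, -0.0]
contact_force: [0.7, 0.5, 0.1]
gripper_width: 0.0451
gripper_force: 0.0
```

```bash
python3 - <<'E'
from h import *
w=cap('wrist','w6.png');im=w['image'][165:325,150:365]; cv2.imwrite('pics/w7.png',cv2.resize(cv2.convertScaleAbs(im,alpha=1.5),None,fx=2.5,fy=2.5,interpolation=cv2.INTER_CUBIC))
print(r.get_state())
E
```

```text
{'time_s': 9.75, 'joints': array([ 1.17087862e+01,  1.38397811e+01, -3.96397121e+01,  2.01685594e-03,
       -3.65262307e+01,  7.82927248e+01]), 'qd': array([-0.00453828, -0.00580329, -0.05307864,  0.10808813,  0.05776198,
       -0.06517978]), 'joint_torque': array([-1.57746927e-03, -3.83363163e+01,  1.86326212e+01,  4.36706722e+00,
        8.38078279e-02, -7.77315449e-05]), 'tcp_pos': array([ 0.44995796, -0.10263029,  0.02602831]), 'eef_rot': array([1.79997663e+02, 5.36132389e-03, 3.13163126e-03]), 'contact_force': array([0.72068112, 0.73045101, 0.31042378]), 'moment': array([-0.04779105,  0.0071357 ,  0.03225177]), 'gripper_force': 0.0, 'gripper_width': 0.044308675365084545}
```

View pics/w7.png

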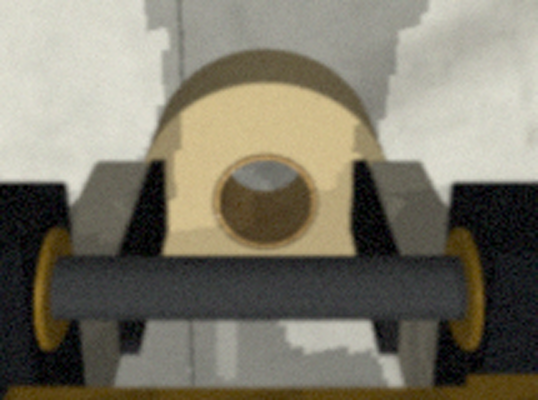

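```bash
python3 - <<'E'
from h import *
w=cap('wrist');print(w['K'],campos(w))
for z in(.012,.03,.045,.06):
  for hw in (.0222,):
    print(z,proj(w,[[.4595,-.1026+hw,z],[.4595,-.1026-hw,z],[.4405,-.1026+hw,z]]).round(0).tolist())
print('roll w at top',proj(w,[[.447,-.137,.03],[.447,-.073,.03],[.447,-.137,0.0],[.447,-.073,0]]).round(0).tolist())
E
```

```text
[[284.88610543   0.         253.10467764]
 [  0.         284.88610543 193.54983825]
 [  0.           0.           1.        ]] [ 0.53230978 -0.10278189  0.19005061]
0.012 [[220.0, 217.0], [286.0, 217.0], [221.0, 243.0]]
0.03 [[217.0, 228.0], [289.0, 228.0], [218.0, 256.0]]
0.045 [[213.0, 239.0], [292.0, 239.0], [215.0, 269.0]]
0.06 [[209.0, 253.0], [296.0, 253.0], [211.0, 284.0]]
roll w at top [[308.0, 246.0], [206.0, 247.0], [300.0, 227.0], [212.0, 227.0]]
```

The finger tips look identical in the free-air view and here, so they are probably skimming just over the roll's top. I'll open, go down 9 mm and close again.

>>> send_rows(newtons=15, steps=[{"dp": [0, 0, 0], "roll": 0, "jaw": 100}, {"dp": [0, 0, 0], "roll": 0, "jaw": 100}, {"dp": [0, 0, 0], "roll": 0, "jaw": 100}, {"dp": [0, 0, 0], "roll": 0, "jaw": 100}, {"dp": [0, 0, 0], "roll": 0, "jaw": 100}])

```text
time_s: 10.42
tcp_pos: [0.45, -0.1026, 0.0261]
eef_rot: [180.0, -0.0, 0.0]
contact_force: [0.2, 0.1, 0.1]
gripper_width: 0.0858
gripper_force: 0.0
```

>>> send_rows(newtons=15, steps=[{"dp": [-2, 2, 4], "roll": 0, "jaw": 100}, {"dp": [-2, 2, 9], "roll": 0, "jaw": 100}, {"dp": [-2, 2, 9], "roll": 0, "jaw": 100}])

```text
time_s: 10.8
tcp_pos: [0.4475, -0.1047, 0.0165]
eef_rot: [180.0, 0.1, -0.0]
contact_force: [-0.0, 0.0, 0.5]
gripper_width: 0.0878
gripper_force: 0.0
```

>>> send_rows(newtons=15, steps=[{"dp": [0, 0, 0], "roll": 0, "jaw": 70}, {"dp": [0, 0, 0], "roll": 0, "jaw": 62}, {"dp": [0, 0, 0], "roll": 0, "jaw": 62}, {"dp": [0, 0, 0], "roll": 0, "jaw": 62}])

```text
time_s: 11.3
tcp_pos: [0.4481, -0.1046, 0.0172]
eef_rot: [-180.0, -0.0, 0.0]
contact_force: [0.2, 0.2, 0.1]
gripper_width: 0.0624
gripper_force: 15.0
```

Now it grips (62 mm, 15 N). Lift, check, carry to yellow.

>>> send_rows(newtons=25, steps=[{"dp": [0, 0, 0], "roll": 0, "jaw": 55}, {"dp": [0, 0, -8], "roll": 0, "jaw": 55}, {"dp": [0, 0, -25], "roll": 0, "jaw": 55}, {"dp": [0, 0, -60], "roll": 0, "jaw": 55}])

```text
time_s: 11.8
tcp_pos: [0.4468, -0.1047, 0.0771]
eef_rot: [180.0, 0.2, -0.0]
contact_force: [0.9, 0.4, -0.2]
gripper_width: 0.062
gripper_force: 25.0
```

>>> send_rows(steps=[{"dp": [6, -55, 0], "roll": 0, "jaw": 55}, {"dp": [12, -110, 0], "roll": 0, "jaw": 55}, {"dp": [18, -165, 0], "roll": 0, "jaw": 55}, {"dp": [21, -198, 0], "roll": 0, "jaw": 55}, {"dp": [21, -198, 0], "roll": 0, "jaw": 55}])

```text
time_s: 12.42
tcp_pos: [0.4694, 0.0956, 0.0776]
eef_rot: [-180.0, -0.0, 0.2]
contact_force: [0.4, -0.2, -0.4]
gripper_width: 0.0622
gripper_force: 25.0
```

```bash
python3 - <<'E'
from h import *
w=cap('wrist');s=r.get_state();print(s['tcp_pos'],s['eef_rot'],s['gripper_width'],s['gripper_force'])
cv2.imwrite('pics/w8.png',cv2.resize(w['image'][100:340,100:420],None,fx=2.2,fy=2.2))
go(.4687,.0932,.0322,0)
E
```

```text
[0.46884383 0.09429305 0.07732634] [-1.79996641e+02  2.86793329e-03  1.14776639e-01] 0.062077791146044475 24.997305078723002
dp [-0.1  1.1 45.1] roll 0.002 n 0.7
```

View pics/w8.png

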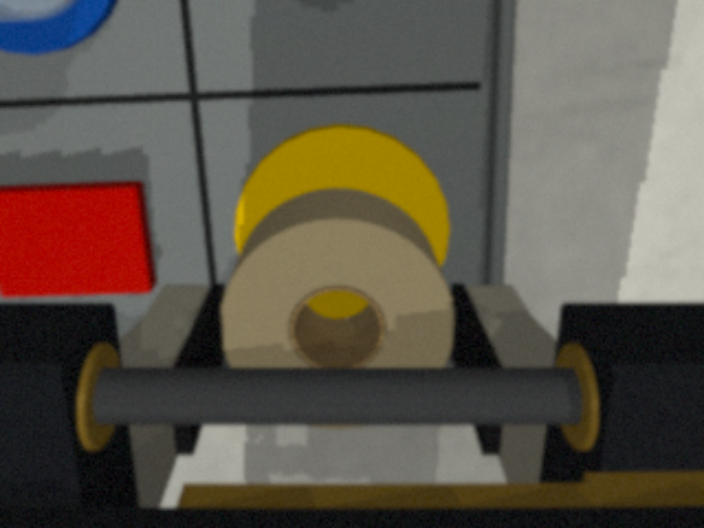

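The roll is held level over the yellow pad. Lowering.

>>> send_rows(steps=[{"dp": [0, 1, 25], "roll": 0, "jaw": 55}, {"dp": [0, 1, 38], "roll": 0, "jaw": 55}, {"dp": [0, 1, 43.5], "roll": 0, "jaw": 55}, {"dp": [0, 1, 45], "roll": 0, "jaw": 55}, {"dp": [0, 1, 45], "roll": 0, "jaw": 55}])

```text
time_s: 13.1
tcp_pos: [0.4693, 0.0924, 0.0324]
eef_rot: [-180.0, -0.0, -0.0]
contact_force: [0.0, 0.1, -0.9]
gripper_width: 0.0621
gripper_force: 25.0
```

>>> send_rows(steps=[{"dp": [0, 0, 1], "roll": 0, "jaw": 55}, {"dp": [0, 0, 1], "roll": 0, "jaw": 55}])

```text
time_s: 13.35
tcp_pos: [0.4691, 0.0925, 0.0313]
eef_rot: [-180.0, -0.0, 0.0]
contact_force: [0.8, 0.7, -0.6]
gripper_width: 0.0624
gripper_force: 25.0
```

>>> send_rows(steps=[{"dp": [0, 0, 0.8], "roll": 0, "jaw": 55}, {"dp": [0, 0, 0.8], "roll": 0, "jaw": 80}, {"dp": [0, 0, 0.8], "roll": 0, "jaw": 100}, {"dp": [0, 0, 0.8], "roll": 0, "jaw": 100}, {"dp": [0, 0, 0.8], "roll": 0, "jaw": 100}])

```text
time_s: 13.98
tcp_pos: [0.4689, 0.0923, 0.0302]
eef_rot: [180.0, 0.0, -0.0]
contact_force: [0.0, 0.5, -0.1]
gripper_width: 0.0868
gripper_force: 0.0
```

>>> send_rows(steps=[{"dp": [0, 0, -10], "roll": 0, "jaw": 100}, {"dp": [0, 0, -60], "roll": 0, "jaw": 100}, {"dp": [0, 0, -110], "roll": 0, "jaw": 100}, {"dp": [0, 0, -150], "roll": 0, "jaw": 100}, {"dp": [0, 20, -170], "roll": 0, "jaw": 100}])

```text
time_s: 14.6
tcp_pos: [0.47, 0.0731, 0.2037]
eef_rot: [-179.9, -0.2, 0.1]
contact_force: [0.2, 0.5, -0.2]
gripper_width: 0.0876
gripper_force: 0.0
```

```bash
python3 - <<'E'
from h import *
w=cap('wrist','w9.png');s=r.get_state();print(s['tcp_pos'],s['eef_rot'],s['gripper_width'])
print('roll');blobs(w,(8,30,70),(25,140,255),.044,amin=100,roi=(150,90,350,235))
print(proj(w,[[.4687,.0932,.044],[.4687,.0932,.014]]))
go(.46,-.15,.2,0)
go(.40,-.365,.2,0,(.46,-.15,.2,0))
E
```

```text
[0.47025082 0.07142517 0.20530984] [-1.79885881e+02 -3.18985127e-01  7.70231825e-02] 0.08777632870650337
roll
px [238. 179.] ctr [467.7  91.5] circ 72.4 size [66. 67.] longdir 134.3 area 2310.5
[[236.03215209 178.97553075]
 [237.41824297 173.12810237]]
dp [-10.5 221.4   5.3] roll 0.0013 n 3.5
dp [-60. 215.  -0.] roll -0.0 n 3.6
```

The roll is centred to about 1–2 mm. Next, the brass nozzle.

>>> send_rows(steps=[{"dp": [-10, 221, 0], "roll": 0, "jaw": 100}, {"dp": [-10, 221, 0], "roll": 0, "jaw": 100}, {"dp": [-10, 221, 0], "roll": 0, "jaw": 100}, {"dp": [-10, 221, 0], "roll": 0, "jaw": 60}])

```text
time_s: 15.15
tcp_pos: [0.4582, -0.151, 0.2007]
eef_rot: [180.0, -0.0, -0.1]
contact_force: [0.4, 0.3, -1.0]
gripper_width: 0.0825
gripper_force: 0.0
```

>>> send_rows(steps=[{"dp": [-60, 215, 0], "roll": 0, "jaw": 50}, {"dp": [-60, 215, 0], "roll": 0, "jaw": 50}, {"dp": [-60, 215, 0], "roll": 0, "jaw": 50}, {"dp": [-60, 215, 0], "roll": 0, "jaw": 50}, {"dp": [-60, 215, 0], "roll": 0, "jaw": 50}])

```text
time_s: 15.78
tcp_pos: [0.3978, -0.3656, 0.2001]
eef_rot: [-180.0, 0.0, -0.2]
contact_force: [-0.2, 0.3, 0.1]
gripper_width: 0.044
gripper_force: 0.0
```

```bash
python3 - <<'E'
from h import *
w=cap('wrist');s=r.get_state();print(s['tcp_pos'],s['eef_rot'],s['gripper_width'])
p=proj(w,[[.4415,-.361,.01]])[0];print(p)
u,v=map(int,p); u0=max(u-40,0);v0=max(v-30,0); print(u0,v0)
cv2.imwrite('pics/w10.png',cv2.resize(w['image'][v0:v0+60,u0:u0+80],None,fx=8,fy=8,interpolation=cv2.INTER_CUBIC))
blobs(w,(10,60,60),(32,255,255),.003,amin=25,roi=(u-40,v-30,u+40,v+30))
E
```

```text
[ 0.39819466 -0.36441268  0.20010783] [-1.79981375e+02  3.42900837e-02 -1.51048045e-01] 0.044097022281705395
[249.04505413 136.61072448]
209 106
px [251. 136.] ctr [ 441.1 -363. ] circ 15.3 size [13.2 14.1] longdir 44.8 area 96.5
```

View pics/w10.png

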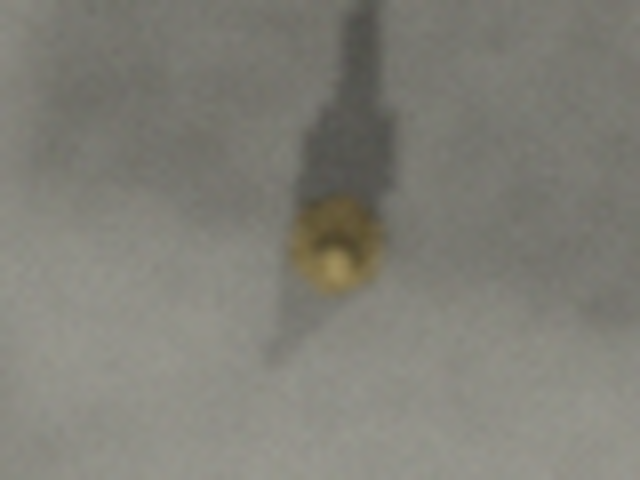

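>>> send_rows(newtons=10, steps=[{"dp": [43, -2.5, 40], "roll": 0, "jaw": 50}, {"dp": [43, -2.5, 100], "roll": 0, "jaw": 50}, {"dp": [43, -2.5, 140], "roll": 0, "jaw": 50}, {"dp": [43, -2.5, 170], "roll": 0, "jaw": 50}, {"dp": [43, -2.5, 182], "roll": 0, "jaw": 50}])

```text
time_s: 16.45
tcp_pos: [0.4415, -0.3597, 0.0169]
eef_rot: [-179.9, 0.1, 0.1]
contact_force: [0.3, -0.3, 0.8]
gripper_width: 0.0437
gripper_force: 0.0
```

>>> send_rows(steps=[{"dp": [0, 0, 1], "roll": 0, "jaw": 50}, {"dp": [0, 0, 2], "roll": 0, "jaw": 50}, {"dp": [0, 0, 2], "roll": 0, "jaw": 50}])

```text
time_s: 16.82
tcp_pos: [0.4427, -0.3614, 0.0175]
eef_rot: [180.0, -0.1, 0.0]
contact_force: [0.5, -0.6, -0.4]
gripper_width: 0.0441
gripper_force: 0.0
```

```bash
python3 - <<'E'
from h import *
w=cap('wrist','w11.png');s=r.get_state();print(s['tcp_pos'],s['eef_rot'],s['contact_force'])
blobs(w,(10,60,60),(32,255,255),.003,amin=25,roi=(180,150,330,320))
print(proj(w,[[.4415,-.362,0.003],[.4415,-.362,0.033]]))
E
```

```text
[ 0.44260924 -0.36136211  0.01735203] [ 1.79959609e+02 -1.01111976e-01  2.02568629e-03] [-0.64155156  0.97837979 -0.1898516 ]
px [254. 238.] ctr [ 436.6 -362.1] circ 27.5 size [14.3 27.4] longdir 169.1 area 485.0
[[253.72210179 231.44909184]
 [253.89118134 253.24034578]]
```

>>> send_rows(steps=[{"dp": [-1, 0, 1], "roll": 0, "jaw": 50}, {"dp": [-1, 0, 2], "roll": 0, "jaw": 50}, {"dp": [-1, 0, 2], "roll": 0, "jaw": 50}])

```text
time_s: 17.25
tcp_pos: [0.4409, -0.3611, 0.0142]
eef_rot: [-180.0, 0.0, -0.0]
contact_force: [-0.8, 0.3, -0.2]
gripper_width: 0.0438
gripper_force: 0.0
```

>>> send_rows(newtons=10, steps=[{"dp": [0, 0, 0], "roll": 0, "jaw": 20}, {"dp": [0, 0, 0], "roll": 0, "jaw": 10}, {"dp": [0, 0, 0], "roll": 0, "jaw": 5}, {"dp": [0, 0, 0], "roll": 0, "jaw": 5}, {"dp": [0, 0, 0], "roll": 0, "jaw": 5}])

```text
time_s: 17.88
tcp_pos: [0.441, -0.3611, 0.0143]
eef_rot: [-180.0, 0.0, 0.0]
contact_force: [0.2, 0.6, -0.4]
gripper_width: 0.0077
gripper_force: 9.7
```

It closed at 7.7 mm, on the thin tube, so the true tips sit higher than stated. I'll open and feel down in small steps.

>>> send_rows(steps=[{"dp": [0, 0, 0], "roll": 0, "jaw": 40}, {"dp": [0, 0, 0], "roll": 0, "jaw": 40}, {"dp": [0, 0, 0], "roll": 0, "jaw": 40}, {"dp": [0, 0, 1.5], "roll": 0, "jaw": 40}, {"dp": [0, 0, 3], "roll": 0, "jaw": 40}])

```text
time_s: 18.5
tcp_pos: [0.4409, -0.3611, 0.0111]
eef_rot: [-180.0, 0.0, -0.0]
contact_force: [0.1, 0.2, 0.3]
gripper_width: 0.035
gripper_force: 0.0
```

>>> send_rows(steps=[{"dp": [0, 0, 1], "roll": 0, "jaw": 40}, {"dp": [0, 0, 2], "roll": 0, "jaw": 40}])

```text
time_s: 18.75
tcp_pos: [0.4409, -0.3611, 0.0091]
eef_rot: [-180.0, 0.0, 0.0]
contact_force: [-0.1, -0.7, -0.2]
gripper_width: 0.0353
gripper_force: 0.0
```

```bash
python3 - <<'E'
from h import *
w=cap('wrist','w12.png');s=r.get_state();print(s['tcp_pos'],s['eef_rot'],s['contact_force'],campos(w))
blobs(w,(10,60,60),(32,255,255),.003,amin=25,roi=(180,150,330,320))
E
```

```text
[ 0.4409146  -0.36107507  0.00904649] [-1.79994996e+02  1.04036985e-02 -1.09990770e-03] [ 0.2819157  -0.21702977 -0.67057379] [ 0.5233049  -0.36127627  0.17316218]
px [322. 281.] ctr [ 405.2 -409.4] circ 36.1 size [ 4.3 36.1] longdir 4.1 area 116.5
px [184. 280.] ctr [ 405.7 -313. ] circ 37.0 size [ 3.9 36.9] longdir 174.5 area 135.5
px [254. 241.] ctr [ 436.2 -361.8] circ 27.4 size [14.4 27.3] longdir 169.1 area 541.0
```

>>> send_rows(steps=[{"dp": [0, 0, 1], "roll": 0, "jaw": 40}, {"dp": [0, 0, 2], "roll": 0, "jaw": 40}, {"dp": [0, 0, 2], "roll": 0, "jaw": 40}])

```text
time_s: 19.18
tcp_pos: [0.4409, -0.3611, 0.0071]
eef_rot: [-180.0, 0.0, -0.0]
contact_force: [0.2, -0.8, 0.3]
gripper_width: 0.0352
gripper_force: 0.0
```

>>> send_rows(steps=[{"dp": [0, 0, 1], "roll": 0, "jaw": 40}, {"dp": [0, 0, 1.5], "roll": 0, "jaw": 40}])

```text
time_s: 19.42
tcp_pos: [0.4409, -0.3611, 0.0057]
eef_rot: [-180.0, 0.0, -0.0]
contact_force: [-0.1, -0.3, -0.8]
gripper_width: 0.0351
gripper_force: 0.0
```

>>> send_rows(newtons=10, steps=[{"dp": [0, 0, 0], "roll": 0, "jaw": 17}, {"dp": [0, 0, 0], "roll": 0, "jaw": 10}, {"dp": [0, 0, 0], "roll": 0, "jaw": 5}, {"dp": [0, 0, 0], "roll": 0, "jaw": 5}])

```text
time_s: 19.92
tcp_pos: [0.441, -0.3611, 0.0058]
eef_rot: [-180.0, -0.0, -0.0]
contact_force: [0.5, 0.4, -1.1]
gripper_width: 0.0111
gripper_force: 9.8
```

11 mm: still above the hexagon. Further down.

>>> send_rows(steps=[{"dp": [0, 0, 0], "roll": 0, "jaw": 30}, {"dp": [0, 0, 0], "roll": 0, "jaw": 30}, {"dp": [0, 0, 0], "roll": 0, "jaw": 30}, {"dp": [0, 0, 1.5], "roll": 0, "jaw": 30}, {"dp": [0, 0, 3], "roll": 0, "jaw": 30}])

```text
time_s: 20.55
tcp_pos: [0.441, -0.3611, 0.0026]
eef_rot: [180.0, -0.0, -0.0]
contact_force: [0.4, 0.4, 0.3]
gripper_width: 0.026
gripper_force: 0.0
```

>>> send_rows(steps=[{"dp": [0, 0, 1], "roll": 0, "jaw": 30}, {"dp": [0, 0, 1.5], "roll": 0, "jaw": 30}])

```text
time_s: 20.8
tcp_pos: [0.4409, -0.3611, 0.0011]
eef_rot: [-180.0, 0.0, 0.0]
contact_force: [0.3, 0.4, 0.3]
gripper_width: 0.026
gripper_force: 0.0
```

>>> send_rows(newtons=10, steps=[{"dp": [0, 0, 0], "roll": 0, "jaw": 17}, {"dp": [0, 0, 0], "roll": 0, "jaw": 10}, {"dp": [0, 0, 0], "roll": 0, "jaw": 5}, {"dp": [0, 0, 0], "roll": 0, "jaw": 5}])

```text
time_s: 21.3
tcp_pos: [0.441, -0.3611, 0.0013]
eef_rot: [180.0, -0.0, 0.0]
contact_force: [0.3, -0.6, 0.8]
gripper_width: 0.0129
gripper_force: 9.8
```

>>> send_rows(steps=[{"dp": [0, 0, 0], "roll": 0, "jaw": 30}, {"dp": [0, 0, 0], "roll": 0, "jaw": 30}, {"dp": [0, 0, 0], "roll": 0, "jaw": 30}, {"dp": [0, 0, 1], "roll": 0, "jaw": 30}, {"dp": [0, 0, 1.5], "roll": 0, "jaw": 30}])

```text
time_s: 21.92
tcp_pos: [0.4409, -0.3611, -0.0003]
eef_rot: [-180.0, 0.0, -0.0]
contact_force: [-0.0, 0.0, -0.3]
gripper_width: 0.0263
gripper_force: 0.0
```

>>> send_rows(steps=[{"dp": [0, 0, 1], "roll": 0, "jaw": 30}, {"dp": [0, 0, 1], "roll": 0, "jaw": 30}])

```text
time_s: 22.18
tcp_pos: [0.4409, -0.3611, -0.0013]
eef_rot: [-180.0, 0.0, -0.0]
contact_force: [0.3, 0.6, 0.2]
gripper_width: 0.0262
gripper_force: 0.0
```

>>> send_rows(newtons=10, steps=[{"dp": [0, 0, 0], "roll": 0, "jaw": 17}, {"dp": [0, 0, 0], "roll": 0, "jaw": 10}, {"dp": [0, 0, 0], "roll": 0, "jaw": 5}, {"dp": [0, 0, 0], "roll": 0, "jaw": 5}])

```text
time_s: 22.68
tcp_pos: [0.441, -0.3611, -0.0012]
eef_rot: [180.0, -0.0, 0.0]
contact_force: [-0.2, 0.3, 0.3]
gripper_width: 0.0132
gripper_force: 10.0
```

The hexagon is held (13.2 mm). Lift, carry and turn so that the jaws lie along x at the green pad.

>>> send_rows(newtons=20, steps=[{"dp": [0, 0, 0], "roll": 0, "jaw": 5}, {"dp": [0, 0, -10], "roll": 0, "jaw": 5}, {"dp": [0, 0, -50], "roll": 0, "jaw": 5}, {"dp": [0, 0, -100], "roll": 0, "jaw": 5}, {"dp": [0, 0, -120], "roll": 0, "jaw": 5}])

```text
time_s: 23.3
tcp_pos: [0.4424, -0.3619, 0.1228]
eef_rot: [179.9, -0.3, 0.0]
contact_force: [-0.4, 0.4, -0.7]
gripper_width: 0.0129
gripper_force: 20.0
```

>>> send_rows(steps=[{"dp": [70, -235, 0], "roll": 0.8, "jaw": 5}, {"dp": [70, -235, 0], "roll": 0.8, "jaw": 5}, {"dp": [70, -235, 0], "roll": 0.8, "jaw": 5}, {"dp": [70, -235, 0], "roll": 0.8, "jaw": 5}, {"dp": [70, -235, 0], "roll": 0.8, "jaw": 5}])

```text
time_s: 23.92
tcp_pos: [0.5118, -0.1236, 0.1198]
eef_rot: [-179.9, -0.0, -46.0]
contact_force: [0.9, 0.1, 0.3]
gripper_width: 0.013
gripper_force: 20.0
```

```bash
python3 - <<'E'
from h import *
s=r.get_state();print(s['tcp_pos'],s['eef_rot'],s['gripper_width'],s['gripper_force'])
go(.5764,.0977,.12,-87.6)
E
```

```text
[ 0.51181756 -0.12360932  0.11975309] [-1.79934972e+02 -4.87757152e-02 -4.59689748e+01] 0.01303757181735702 19.996824846602976
dp [-1.142e+02 -2.003e+02 -2.000e-01] roll 0.7266 n 3.9
```

>>> send_rows(steps=[{"dp": [-114, -200, 0], "roll": 0.727, "jaw": 5}, {"dp": [-114, -200, 0], "roll": 0.727, "jaw": 5}, {"dp": [-114, -200, 0], "roll": 0.727, "jaw": 5}, {"dp": [-114, -200, 0], "roll": 0.727, "jaw": 5}, {"dp": [-114, -200, 0], "roll": 0.727, "jaw": 5}])

```text
time_s: 24.55
tcp_pos: [0.5761, 0.0984, 0.1193]
eef_rot: [-179.9, 0.0, -87.5]
contact_force: [-0.0, -0.1, -0.9]
gripper_width: 0.0128
gripper_force: 20.0
```

```bash
python3 - <<'E'
from h import *
w=cap('wrist','w13.png');s=r.get_state();print(s['tcp_pos'],s['eef_rot'],s['gripper_width'],s['gripper_force'])
go(.5764,.0977,.0138,-87.6)
blobs(w,(10,60,60),(32,255,255),.11,amin=60,roi=(200,150,310,320))
E
```

```text
[0.57520381 0.09669204 0.11908668] [-1.79989227e+02  5.37417173e-03 -8.73651821e+01] 0.01280365972058235 20.000591806601733
dp [ -1.   -1.2 105.3] roll 0.0041 n 1.7
px [295. 317.] ctr [542.5 165.7] circ 21.0 size [ 3.6 20.9] longdir 2.3 area 89.0
px [284. 280.] ctr [553.3 134.8] circ 39.8 size [ 5.8 39.7] longdir 94.7 area 236.5
px [222. 280.] ctr [596.7 136.7] circ 39.8 size [ 5.1 39.7] longdir 90.4 area 197.5
px [253. 248.] ctr [576.2 110.6] circ 28.4 size [14.9 28.1] longdir 93.2 area 577.0
```

>>> send_rows(steps=[{"dp": [-1, -1, 55], "roll": 0.004, "jaw": 5}, {"dp": [-1, -1, 85], "roll": 0.004, "jaw": 5}, {"dp": [-1, -1, 100], "roll": 0.004, "jaw": 5}, {"dp": [-1, -1, 104.5], "roll": 0.004, "jaw": 5}, {"dp": [-1, -1, 105], "roll": 0.004, "jaw": 5}])

```text
time_s: 25.22
tcp_pos: [0.5766, 0.0959, 0.0147]
eef_rot: [-179.9, 0.0, -87.7]
contact_force: [0.3, -0.3, -0.2]
gripper_width: 0.0128
gripper_force: 20.0
```

>>> send_rows(steps=[{"dp": [0, 0, 0.5], "roll": 0, "jaw": 5}, {"dp": [0, 0, 0.5], "roll": 0, "jaw": 5}])

```text
time_s: 25.48
tcp_pos: [0.5765, 0.0963, 0.0141]
eef_rot: [-179.9, 0.0, -87.7]
contact_force: [0.7, 0.4, 0.4]
gripper_width: 0.0127
gripper_force: 20.0
```

>>> send_rows(steps=[{"dp": [-1.3, 0, 0.6], "roll": 0, "jaw": 5}, {"dp": [-1.3, 0, 1.2], "roll": 0, "jaw": 5}, {"dp": [-1.3, 0, 1.2], "roll": 0, "jaw": 5}])

```text
time_s: 25.85
tcp_pos: [0.5762, 0.0976, 0.0127]
eef_rot: [-180.0, 0.0, -87.7]
contact_force: [-1.7, 0.1, 6.0]
gripper_width: 0.0131
gripper_force: 20.0
```

It has touched down (6 N). Release and rise.

>>> send_rows(steps=[{"dp": [0, 0, -0.2], "roll": 0, "jaw": 20}, {"dp": [0, 0, -0.2], "roll": 0, "jaw": 35}, {"dp": [0, 0, -0.2], "roll": 0, "jaw": 40}, {"dp": [0, 0, -0.2], "roll": 0, "jaw": 40}])

```text
time_s: 26.35
tcp_pos: [0.5759, 0.0973, 0.0121]
eef_rot: [180.0, -0.0, -87.7]
contact_force: [0.1, 0.6, -0.2]
gripper_width: 0.0342
gripper_force: 0.0
```

>>> send_rows(steps=[{"dp": [0, 0, -15], "roll": 0, "jaw": 40}, {"dp": [0, 0, -60], "roll": 0, "jaw": 40}, {"dp": [0, 0, -120], "roll": 0, "jaw": 40}, {"dp": [0, 0, -180], "roll": 0, "jaw": 40}, {"dp": [0, 0, -190], "roll": 0, "jaw": 40}])

```text
time_s: 26.98
tcp_pos: [0.5783, 0.098, 0.2087]
eef_rot: [-179.5, 0.2, -87.7]
contact_force: [0.3, 1.1, -0.8]
gripper_width: 0.0352
gripper_force: 0.0
```

```bash
python3 - <<'E'
from h import *
w=cap('wrist','w14.png');s=r.get_state();print(s['time_s'],s['tcp_pos'],s['eef_rot'],s['gripper_width'])
p=proj(w,[[.5764,.0977,.014],[.5764,.0977,.047]]);print(p)
u,v=map(int,p[0]);R=(u-30,v-30,u+30,v+30)
print('noz');blobs(w,(12,60,60),(32,255,255),.017,amin=20,roi=R)
print('green');blobs(w,(45,80,30),(85,255,255),.014,amin=40,roi=R)
print('roll');blobs(w,(8,30,70),(25,140,255),.044,amin=300)
cv2.imwrite('pics/w15.png',cv2.resize(w['image'][max(v-70,0):v+70,u-100:u+100],None,fx=3.8,fy=3.8,interpolation=cv2.INTER_CUBIC))
go(.54,-.1,.2,-30); 
E
```

```text
27.025 [0.57758679 0.0978711  0.20746234] [-1.79596374e+02  1.49406375e-01 -8.77007989e+01] 0.03526341587927858
[[256.27511161 170.01696529]
 [256.35097611 176.29014907]]
noz
px [257. 171.] ctr [576.   98.1] circ 15.9 size [13.5 14.8] longdir 125.3 area 86.5
green
px [256. 169.] ctr [576.5  97.1] circ 40.3 size [38.7 39.6] longdir 137.4 area 701.5
roll
px [180. 373.] ctr [687.  416.4] circ 483.1 size [ 44.1 483.1] longdir 3.5 area 4276.0
px [494. 247.] ctr [261.5 182.4] circ 68.0 size [48.3 55.9] longdir 2.1 area 567.5
px [305. 247.] ctr [509.8 190. ] circ 60.4 size [26.  58.6] longdir 109.0 area 511.0
px [201. 247.] ctr [643.1 196. ] circ 59.0 size [27.  57.3] longdir 78.2 area 507.5
px [154. 180.] ctr [698.8 109.3] circ 72.6 size [62.  71.4] longdir 46.3 area 2279.0
px [346. 174.] ctr [470.5  90. ] circ 72.0 size [66.2 69.5] longdir 114.5 area 2415.0
px [ 77. 158.] ctr [786.5  98.7] circ 197.5 size [107.  192.9] longdir 110.9 area 3919.0
px [108.  26.] ctr [736.5 -59.3] circ 93.5 size [58.3 75.4] longdir 168.2 area 1654.5
dp [196.2  45.5   7.5] roll -1.0071 n 5.4
```

View pics/w15.png

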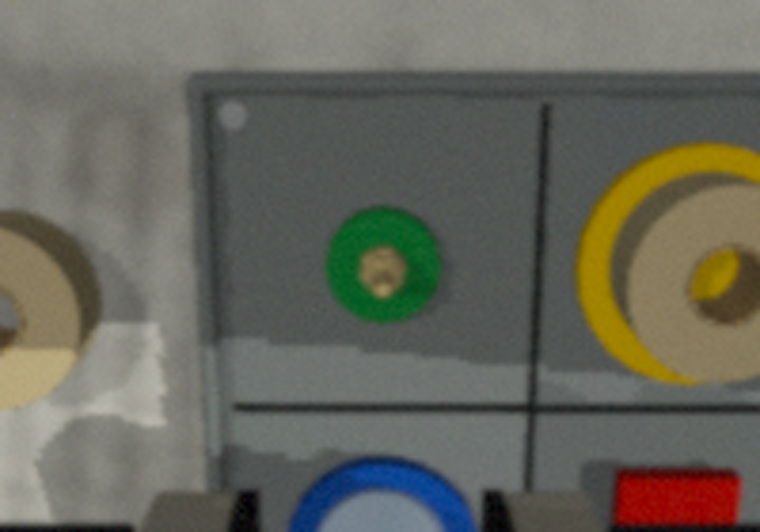

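The nozzle stands upright on green, within about 1 mm. Now the brass spacer.

```bash
python3 - <<'E'
from h import *
go(.508,-.204,.2,-31)
E
```

```text
dp [298.8  81.6   7.5] roll -0.9896 n 5.3
```

>>> send_rows(steps=[{"dp": [299, 82, 7], "roll": -0.99, "jaw": 75}, {"dp": [299, 82, 7], "roll": -0.99, "jaw": 75}, {"dp": [299, 82, 7], "roll": -0.99, "jaw": 75}, {"dp": [299, 82, 7], "roll": -0.99, "jaw": 75}, {"dp": [299, 82, 7], "roll": -0.99, "jaw": 75}])

```text
time_s: 27.65
tcp_pos: [0.5088, -0.1899, 0.195]
eef_rot: [180.0, 0.1, -37.0]
contact_force: [1.5, 0.5, 0.7]
gripper_width: 0.0653
gripper_force: 0.0
```

```bash
python3 - <<'E'
from h import *
w=cap('wrist','w16.png');s=r.get_state();print(s['time_s'],s['tcp_pos'],s['eef_rot'],s['gripper_width'])
p=proj(w,[[.577,-.246,.02]]);print(p);u,v=map(int,p[0])
hsv=cv2.cvtColor(w['image'],cv2.COLOR_BGR2HSV);print(hsv[v-6:v+7:3,u-12:u+13:4].tolist()[2])
blobs(w,(10,60,60),(32,255,255),.02,amin=100,roi=(u-60,v-60,u+60,v+60))
blobs(w,(10,60,150),(32,255,255),.02,amin=100,roi=(u-60,v-60,u+60,v+60))
E
```

```text
27.7 [ 0.50688513 -0.19422104  0.19465046] [ 1.79871319e+02  1.14613020e-01 -3.62590308e+01] 0.0656324722906649
[[256.37543977  98.34497732]]
[[23, 102, 143], [24, 106, 144], [22, 105, 146], [24, 102, 143], [24, 104, 145], [23, 101, 126], [23, 107, 145]]
px [257.  95.] ctr [ 579.3 -248.2] circ 44.8 size [25.2 39.9] longdir 59.7 area 766.5
```

The spacer measures 25.2 × 39.9 mm at (0.579, -0.248), long side at 59.7°. That matches the description.

```bash
python3 - <<'E'
from h import *
w=cap('wrist');s=r.get_state();print(s['tcp_pos'],s['eef_rot'])
blobs(w,(10,60,60),(32,255,255),.02,amin=100,roi=(200,40,310,160))
go(.579,-.248,.06,-30.3)
E
```

```text
[ 0.50770651 -0.19208254  0.1945986 ] [ 1.79906437e+02  1.16352901e-01 -3.71985076e+01]
px [253.  96.] ctr [ 579.3 -248.2] circ 44.5 size [25.1 39.9] longdir 59.2 area 767.5
dp [ 90.6   1.4 134.6] roll -0.1204 n 2.6
```

>>> send_rows(steps=[{"dp": [90.6, 1.4, 60], "roll": -0.12, "jaw": 75}, {"dp": [90.6, 1.4, 120], "roll": -0.12, "jaw": 75}, {"dp": [90.6, 1.4, 135], "roll": -0.12, "jaw": 75}, {"dp": [90.6, 1.4, 135], "roll": -0.12, "jaw": 75}])

```text
time_s: 28.25
tcp_pos: [0.5783, -0.244, 0.0558]
eef_rot: [179.8, 0.5, -30.6]
contact_force: [0.4, 0.0, -0.4]
gripper_width: 0.066
gripper_force: 0.0
```

```bash
python3 - <<'E'
from h import *
s=r.get_state();print(s['tcp_pos'],s['eef_rot'])
go(.5792,-.248,-.001,-30.5)
E
```

```text
[ 0.57828061 -0.24399274  0.05578539] [179.80915757   0.49181576 -30.56810746]
dp [ 2.8  3.  56.8] roll -0.0012 n 0.9
```

>>> send_rows(steps=[{"dp": [2, 2, 20], "roll": 0, "jaw": 75}, {"dp": [2, 2, 40], "roll": 0, "jaw": 75}, {"dp": [2, 2, 50], "roll": 0, "jaw": 75}, {"dp": [2, 2, 50], "roll": 0, "jaw": 75}])

```text
time_s: 28.75
tcp_pos: [0.5821, -0.2468, 0.0113]
eef_rot: [180.0, -0.0, -30.4]
contact_force: [-0.4, 1.0, -0.0]
gripper_width: 0.0655
gripper_force: 0.0
```

```bash
python3 - <<'E'
from h import *
s=r.get_state();print(s['tcp_pos'],s['eef_rot'],s['contact_force'])
go(.5792,-.248,-.001,-30.5)
E
```

```text
[ 0.58205114 -0.2467561   0.01126686] [ 1.79995499e+02 -2.83539028e-03 -3.04450234e+01] [-3.83788717e-01  9.77209955e-01 -6.10148824e-04]
dp [-1.8  2.5 12.3] roll 0.001 n 0.2
```

>>> send_rows(newtons=25, steps=[{"dp": [-2, 2.5, 6], "roll": 0, "jaw": 75}, {"dp": [-2, 2.5, 10], "roll": 0, "jaw": 75}, {"dp": [-2, 2.5, 12], "roll": 0, "jaw": 75}, {"dp": [-2, 2.5, 12], "roll": 0, "jaw": 75}])

```text
time_s: 29.25
tcp_pos: [0.5791, -0.2483, -0.0014]
eef_rot: [180.0, 0.0, -30.5]
contact_force: [-0.8, 0.5, 0.2]
gripper_width: 0.0658
gripper_force: 0.0
```

>>> send_rows(newtons=15, steps=[{"dp": [0, 0, 0], "roll": 0, "jaw": 50}, {"dp": [0, 0, 0], "roll": 0, "jaw": 40}, {"dp": [0, 0, 0], "roll": 0, "jaw": 35}, {"dp": [0, 0, 0], "roll": 0, "jaw": 35}, {"dp": [0, 0, 0], "roll": 0, "jaw": 35}])

```text
time_s: 29.88
tcp_pos: [0.5791, -0.2482, -0.0013]
eef_rot: [-180.0, -0.0, -30.5]
contact_force: [-1.0, 0.9, 0.5]
gripper_width: 0.0401
gripper_force: 15.0
```

Gripped (40.1 mm). Lift and carry to red.

>>> send_rows(newtons=35, steps=[{"dp": [0, 0, 0], "roll": 0, "jaw": 35}, {"dp": [0, 0, -10], "roll": 0, "jaw": 35}, {"dp": [0, 0, -50], "roll": 0, "jaw": 35}, {"dp": [0, 0, -100], "roll": 0, "jaw": 35}, {"dp": [0, 0, -130], "roll": 0, "jaw": 35}])

```text
time_s: 30.5
tcp_pos: [0.5799, -0.2484, 0.1321]
eef_rot: [-179.9, -0.2, -30.4]
contact_force: [0.1, 0.7, -1.8]
gripper_width: 0.0396
gripper_force: 35.0
```

```bash
python3 - <<'E'
from h import *
s=r.get_state();print(s['tcp_pos'],s['eef_rot'],s['gripper_width'])
go(.51,0,.13,-10);go(.4645,.2008,.13,2.4,(.51,0,.13,-10))
E
```

```text
[ 0.57991695 -0.24844981  0.13206935] [-1.79944178e+02 -1.78116087e-01 -3.04451662e+01] 0.039626217822465
dp [-186.2 -178.8    2.1] roll -0.3568 n 4.1
dp [ -79.7 -189.8   -0. ] roll -0.2164 n 3.3
```

>>> send_rows(steps=[{"dp": [-186, -179, 2], "roll": -0.357, "jaw": 35}, {"dp": [-186, -179, 2], "roll": -0.357, "jaw": 35}, {"dp": [-186, -179, 2], "roll": -0.357, "jaw": 35}, {"dp": [-186, -179, 2], "roll": -0.357, "jaw": 35}, {"dp": [-186, -179, 2], "roll": -0.357, "jaw": 35}])

```text
time_s: 31.12
tcp_pos: [0.5087, 0.0035, 0.1277]
eef_rot: [-179.9, -0.1, -9.8]
contact_force: [0.8, 0.0, -0.9]
gripper_width: 0.04
gripper_force: 35.0
```

>>> send_rows(steps=[{"dp": [-79.7, -190, 0], "roll": -0.216, "jaw": 35}, {"dp": [-79.7, -190, 0], "roll": -0.216, "jaw": 35}, {"dp": [-79.7, -190, 0], "roll": -0.216, "jaw": 35}, {"dp": [-79.7, -190, 0], "roll": -0.216, "jaw": 35}, {"dp": [-79.7, -190, 0], "roll": -0.216, "jaw": 35}])

```text
time_s: 31.75
tcp_pos: [0.4639, 0.202, 0.1268]
eef_rot: [180.0, -0.0, 2.5]
contact_force: [0.7, -1.1, -1.4]
gripper_width: 0.0394
gripper_force: 35.0
```

>>> send_rows(steps=[{"dp": [0, 0, 30], "roll": 0, "jaw": 35}, {"dp": [0, 0, 60], "roll": 0, "jaw": 35}, {"dp": [0, 0, 80], "roll": 0, "jaw": 35}, {"dp": [0, 0, 80], "roll": 0, "jaw": 35}])

```text
time_s: 32.25
tcp_pos: [0.4634, 0.199, 0.0454]
eef_rot: [179.9, 0.2, 2.3]
contact_force: [0.4, -0.1, -1.2]
gripper_width: 0.0398
gripper_force: 35.0
```

```bash
python3 - <<'E'
from h import *
s=r.get_state();print(s['tcp_pos'],s['eef_rot'],s['gripper_width'],s['contact_force'])
go(.4645,.2008,.0142,2.4)
E
```

```text
[0.46344809 0.19897183 0.04544685] [1.79857339e+02 1.60100486e-01 2.25263497e+00] 0.03977913906840435 [ 0.4153292  -0.05405762 -1.17487699]
dp [ 1.1 -1.8 31.2] roll -0.0026 n 0.5
```

>>> send_rows(steps=[{"dp": [1, -1.8, 15], "roll": 0, "jaw": 35}, {"dp": [1, -1.8, 25], "roll": 0, "jaw": 35}, {"dp": [1, -1.8, 30], "roll": 0, "jaw": 35}, {"dp": [1, -1.8, 31], "roll": 0, "jaw": 35}, {"dp": [1, -1.8, 31], "roll": 0, "jaw": 35}])

```text
time_s: 32.88
tcp_pos: [0.4651, 0.2034, 0.0158]
eef_rot: [-180.0, -0.0, 2.4]
contact_force: [0.0, 0.1, -1.0]
gripper_width: 0.0398
gripper_force: 35.0
```

>>> send_rows(steps=[{"dp": [-0.6, 2.5, 0.5], "roll": 0, "jaw": 35}, {"dp": [-0.6, 2.5, 1.5], "roll": 0, "jaw": 35}, {"dp": [-0.6, 2.5, 2.4], "roll": 0, "jaw": 35}, {"dp": [-0.6, 2.5, 2.4], "roll": 0, "jaw": 35}])

```text
time_s: 33.38
tcp_pos: [0.4644, 0.2006, 0.0132]
eef_rot: [180.0, 0.0, 2.4]
contact_force: [0.4, 0.3, -1.5]
gripper_width: 0.0397
gripper_force: 35.0
```

>>> send_rows(steps=[{"dp": [0, 0, 0.7], "roll": 0, "jaw": 35}, {"dp": [0, 0, 0.7], "roll": 0, "jaw": 35}])

```text
time_s: 33.62
tcp_pos: [0.4645, 0.2007, 0.0127]
eef_rot: [-180.0, -0.0, 2.4]
contact_force: [-0.2, -0.6, 1.7]
gripper_width: 0.0399
gripper_force: 35.0
```

Contact. Release, rise and back off to look.

>>> send_rows(steps=[{"dp": [0, 0, 0.2], "roll": 0, "jaw": 55}, {"dp": [0, 0, 0.2], "roll": 0, "jaw": 70}, {"dp": [0, 0, 0.2], "roll": 0, "jaw": 70}, {"dp": [0, 0, 0.2], "roll": 0, "jaw": 70}])

```text
time_s: 34.12
tcp_pos: [0.4644, 0.2006, 0.0123]
eef_rot: [180.0, 0.0, 2.4]
contact_force: [0.6, 0.5, -0.1]
gripper_width: 0.0612
gripper_force: 0.0
```

>>> send_rows(steps=[{"dp": [0, 0, -15], "roll": 0, "jaw": 70}, {"dp": [0, 0, -60], "roll": 0, "jaw": 70}, {"dp": [0, 0, -120], "roll": 0, "jaw": 70}, {"dp": [0, 0, -180], "roll": 0, "jaw": 70}, {"dp": [-20, 50, -215], "roll": 0, "jaw": 70}])

```text
time_s: 34.75
tcp_pos: [0.4487, 0.1528, 0.2308]
eef_rot: [-179.9, -0.3, 2.5]
contact_force: [1.3, -0.9, -0.2]
gripper_width: 0.0612
gripper_force: 0.0
```

>>> send_rows(steps=[{"dp": [0, 0, 0], "roll": 0, "jaw": 70}, {"dp": [0, 0, 0], "roll": 0, "jaw": 70}])

```text
time_s: 35.0
tcp_pos: [0.4469, 0.1511, 0.2272]
eef_rot: [-179.9, -0.1, 2.3]
contact_force: [-0.4, 0.1, -0.6]
gripper_width: 0.0618
gripper_force: 0.0
```

```bash
python3 - <<'E'
from h import *
w=cap('wrist','w17.png');s=r.get_state();print(s['time_s'],s['tcp_pos'],s['eef_rot'])
p=proj(w,[[.4645,.2008,.034],[.4687,.0932,.044],[.5764,.0977,.014]]);print(p)
u,v=map(int,p[0]);R=(u-50,v-45,u+50,v+45)
print('spacer');blobs(w,(12,60,60),(32,200,255),.034,amin=60,roi=R)
print('red');blobs(w,(0,150,50),(8,255,255),.014,amin=60,roi=R)
u,v=map(int,p[1]);print('roll');blobs(w,(8,30,60),(24,135,255),.044,amin=300,roi=(u-50,v-50,u+50,v+50))
print('yellow');blobs(w,(15,150,60),(32,255,255),.014,amin=100,roi=(u-60,v-60,u+60,v+60))
cv2.imwrite('pics/w18.png',cv2.resize(w['image'][:235,80:350],None,fx=2.5,fy=2.5))
E
```

```text
35.05 [0.4468039  0.15125765 0.22642586] [-1.79988199e+02  4.15012158e-03  2.35893203e+00]
[[214.30874403 155.95028514]
 [300.78623749 157.49548347]
 [300.97145477  65.80414369]]
spacer
px [215. 155.] ctr [465.6 199.9] circ 45.7 size [25.4 40.9] longdir 92.3 area 627.0
red
px [216. 153.] ctr [464.6 201.2] circ 73.0 size [42.8 61.4] longdir 92.2 area 1430.5
roll
px [300. 157.] ctr [468.8  93.8] circ 68.7 size [62.3 66.3] longdir 49.6 area 2099.5
yellow
px [300. 156.] ctr [465.4  89.2] circ 22.6 size [17.4 22.2] longdir 138.7 area 163.0
px [293. 149.] ctr [473.   99.5] circ 83.5 size [69.6 83.1] longdir 140.6 area 786.0
```

View pics/w18.png

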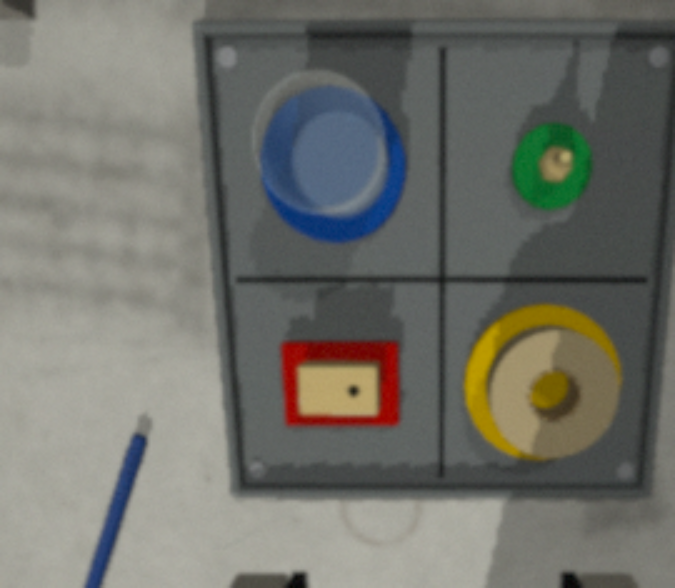

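All four parts stand upright and centred on their pads: beaker foot (338,160) on blue, nozzle (557,163) on green, spacer (338,390) along red, roll (555,393) on yellow. The gripper is clear of everything, so I'm handing in.

```bash
python3 -c "
from plant import r
print(r.close_job())"
```

```text
the job is handed in; nothing more can be done
None
```

I handed the job in at about 35 s: the beaker, label roll, brass nozzle and brass spacer stand upright on their pads, each within about 2 mm of centre in the last picture, and I never moved the steel parts.

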